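# Clamp a glued printed basket, release it and hang it up

### The arm

A 7-joint arm with a two-finger parallel gripper is mounted at the origin on a cart in front of the work surface, level with it; the furniture and walls round the work are solid. World frame = base frame: x ahead of the robot, y to its left, z up, the work surface at z = 0. Lengths are in m, angles in rad, forces in N, time in s.
With the tool pointing down it reaches from about 0.425 to 0.875 m from the base axis. Payload 9.9 kg.
Tool frame: the origin (TCP) lies at the very end of the fingers, on their centre line; the grasp point (between the pads) lies 19 mm behind it; z points along the fingers, y is the line along which they close (so a half turn about z gives the same grasp; the last joint's range is limited). The gripper opens to 85 mm and grips with 20 to 120 N. Pads are 22 mm wide; open, the fingers measure 114 mm over their backs; the gripper's body (76 mm by 85 mm) begins 54 mm behind the grasp point. The pads swing forward as they close: fully open they stand 13 mm farther back than shut.
Start: joints at [1.085, 0.576, 0.025, 1.437, -0.015, 1.129, -0.057], TCP at [0.264, -0.621, 0.231] pointing down, gripper open.
Joint ranges: [-2.76, 2.76], [-0.34, 2.15], [-1.52, 1.57], [0.19, 2.46], [-1.09, 4.23], [0.17, 1.99], [-2.82, 2.82]. Speed limits (rad/s): [2.22, 2.22, 3.01, 3.01, 3.14, 3.14, 3.14].

### API

Orientations are given as a rotation vector (axis times angle).
In Python, from plant import manip gives the robot as it stands.
- The arm moves only by the shell command python3 steer.py 'ROWS' [OPENING] [FORCE]. ROWS is one flat JSON list of numbers that holds 1 to 12 rows one after another, with no inner brackets; each row has 4 numbers: dx, dy, dz in m, then a turn about the tool's z in rad; each row shifts and turns the commanded pose from where the row before left it, along the tool's axes as they then stand; what a row does not reach is not made up. A row lasts 1/12 s, in which the tool goes at most 0.0417 m and 0.125 rad, less where a joint would pass 70% of its speed; a pose out of reach is approached as far as the arm can. OPENING is the finger opening in m, set as the command begins (- or left out keeps the last). The fingers move at their own pace and stop on an object; FORCE is the grip in N (left out, the last holds). Time passes only in rows, so rows that do not move let the fingers close. It prints the time, the measured TCP pose, the force, the opening and the grip force at its end. Input that does not fit is refused with a message, and nothing moves.
- manip.observe(): the state, without advancing time (a new reading comes with each control period).
- manip.read_camera(name): name is "scene" or "top" or "wrist"; returns a dict with "pixels" (400x640x3 uint8, red, green, blue), "K" (3x3 intrinsics, pixels), "world_to_cam" (4x4, takes a point from world to camera coordinates); the wrist camera has in their place "T_tool_cam" (4x4, takes a point from camera to tool coordinates, whose origin is the TCP and whose axes are the flange's). Camera axes: x right, y up, looking along -z (the intrinsics and any distortion apply to the point x, -y, -z); pixel columns grow to the right and rows downward; lengths in m; the calibration is good to about 2 mm. The wrist camera is an equidistant fisheye: a pixel r from the principal point sees the ray r / f radians off the axis. A picture is of the moment at which its call begins: read the wrist's pose just before it. There is no depth.
- manip.sign_off(): hands the job in; it is judged then, once.
The state is a dict: "t": time; "joint_positions": joint angles; "joint_vel": joint speeds; "joint_torque": joint torques, N m; "tool_pos": TCP position; "orientation": TCP orientation; "ft_force": force on the tool from outside, world axes, zero at the start; "ft_torque": the same for the moment, N m; "finger_gap": finger opening in m; "gripper_force": force on a finger pad.
Only numpy, scipy, OpenCV 4.12 (cv2) and the standard library are available. Lean on these libraries where they do the work, as an engineer would, in place of code of your own. Each camera call takes 0.05 s, during which the arm holds its last target. There are 200 camera calls.

### The job

The two halves of the small printed basket have just been glued: squeeze the orange trigger of the ratchet clamp again and again until the jaw goes no further and holds the basket tight, and leave it clamped for about two seconds. Then hold the red release button down until the jaw has sprung fully back, lift the basket out and hang it by its handle on the hook, hanging free. Leave the spray bottle, the glue stick and the dropper bottle standing where they are.

Things in the scene. Friction and masses are not known exactly. Their poses are not given: they have to be found in the camera images.
- clamp: One-hand ratchet bar clamp fixed on an 80 mm wide aluminium plate; origin under the middle of its bed, on the table; z up, jaws close along its y axis. In this frame (mm): plate y -200 to 110; black bed top z = 24; fixed orange jaw, face y = -32, top z = 60; black head y -190 to -48, x -23 to 23, top z = 62. A steel bar slides out at the back, to y = -246, z < 22.
- grip_top (a point): Centre of the top of the fixed upright black grip on the head: x 0, y = -125, z = 128 mm in the clamp frame. The grip is 18 mm thick (y -134 to -116) and 24 mm wide (x). The trigger stands on its +y side, the release button behind it on its -y side.
- jaw (a joint): Travel of the orange moving jaw to the fixed jaw, m: 0 fully open, 0.046 end. Sprung open (4 to 5 N); ratchet steps 5 mm. It starts partly closed, the basket loose. With the 64 mm basket against the fixed jaw its pad touches at 0.036, then presses with 3 N plus 1 N per mm: it holds tight from about 0.038 on; pump until it goes no further. Block y 90 to 112 mm when open, top z = 59.
- pad: Black sprung pad of the moving jaw, face 46 x 38 mm, z 18 to 56 mm. Its origin is the clamp's origin when the jaw is fully open (face at y = +68 mm) and moves with the jaw, lagging by up to 12 mm when it presses on the basket.
- trigger (a joint): Angle of the orange trigger, rad: 0 at rest, 0.36 fully squeezed towards the grip. Hinged at its foot (y = -87, z = 60 mm in the clamp frame), sprung back with 2.5 N at the tip; squeezing needs up to about 18 N when the jaw presses. A full squeeze moves the jaw two teeth (10 mm), less near its end, where the trigger stops part-way or slips a tooth. Let it back to rest before each new squeeze.
- trigger_tip (a point): Point on the trigger's front (side away from the grip), 8 mm below its top: at rest x 0, y = -82, z = 120 mm in the clamp frame. Trigger 20 mm wide (x), 10 mm thick, top z = 128. Trigger and grip together measure 52 mm at rest, about 31 mm squeezed, so both fit between the fingers from above; pushing the trigger alone also works.
- release (a joint): Travel of the red release button, m: 0 up, 0.006 fully down. It frees the ratchet from about 0.004 on (about 6 N); keep it down for about a second, until the jaw is fully back.
- release_top (a point): Centre of the top of the red release button, 24 mm across, on the rear of the head behind the grip: x 0, y = -172, z = 88 mm in the clamp frame; pressed straight down.
- basket: Printed basket, half blue half white, 40 (x) x 64 (y) mm, body 34 mm high, about 90 g; origin at the centre of its underside, z up. Starts on the clamp's bed, its y about along the clamp's. Its closed handle lies in its y-z plane: legs at y = +-28 mm, and a roof-shaped bar 10 mm wide (x), 8 mm thick, bar centre at z = 96 mm in the middle, 91 mm at y = +-15, sloping 19 degrees to both sides.
- basket_peak (a point): Underside of the handle's bar at its middle, 92 mm above the basket's origin: here it hangs on the hook. The opening below it, seen along the basket's x, is 50 mm wide and reaches down to z = 34 mm (the rim).
- hook_stand: Fixed dark steel stand on a round foot (100 mm across, 12 mm high), origin at the centre of the foot's underside; post 16 mm thick, 230 mm high. A round hook arm, 8 mm thick, points from the post along the stand's -x axis, centre at z = 210 mm, level to x = -68 mm, then turns up to its tip at x = -84 mm, top at z = 236 mm.
- hook_seat (a point): Point on top of the level part of the hook arm: x = -45, y 0, z = 214 mm in the stand's frame (its axes are the stand's).
- spray_bottle: Standing teal spray bottle with a white spray head, 60 (x) x 126 (y) mm, 262 mm high, between clamp and hook, its long side about along the line away from the robot; origin at the centre of its underside. Bystander.
- glue_stick: Standing glue stick with a purple cap, 27 mm across, 92 mm high, beyond the clamp's head; origin at the centre of its underside. Bystander.
- dropper: Standing amber dropper bottle, 34 mm across, 102 mm high, on the near side of the clamp; origin at the centre of its underside. Bystander.

How it is judged:
On the way, in this order (a step that is already met when the one before it is completed fails the run):
1. the trigger is squeezed well home (value of joint trigger above 0.25 rad).
2. the basket lies on the bed, held tight between the jaws (over 4 N) for 1.5 s (contact force between pad and basket above 4 N and z of basket in the frame of clamp below 0.035 m), for 1.5 s.
3. the release button is pressed down (over 3.5 mm) while the basket still stands on the bed (value of joint release above 0.0035 m and z of basket in the frame of clamp below 0.035 m and horizontal distance between basket and clamp below 0.03 m), for 0.1 s.
At the end, for the whole second after the job is handed in: The basket hangs still (under 0.1 m/s) by its handle on the level hook arm: handle middle within 15 mm of the arm in height, 25 mm sideways, -28 to +35 mm from hook_seat along it; tilt under 0.5 rad, not touching the bottle. Jaw back to under 4 mm (value of joint jaw below 0.004 m and x of basket_peak in the frame of hook_seat between -0.028 and 0.035 m and y of basket_peak in the frame of hook_seat between -0.025 and 0.025 m and z of basket_peak in the frame of hook_seat between -0.015 and 0.015 m and contact force between basket and hook_stand above 0.2 N and contact force between basket and spray_bottle below 0.1 N and angle between basket's own z axis and vertical below 0.5 rad and linear speed of basket below 0.1 m/s).
It fails at once if the spray bottle is pushed away by more than 25 mm or knocked over (distance of spray_bottle from where it was at the start of the episode above 0.025 m or angle between spray_bottle's own z axis and vertical above 0.35 rad).
It fails at once if the glue stick is pushed away by more than 25 mm or knocked over (distance of glue_stick from where it was at the start of the episode above 0.025 m or angle between glue_stick's own z axis and vertical above 0.35 rad).
It fails at once if the dropper is pushed away by more than 25 mm or knocked over (distance of dropper from where it was at the start of the episode above 0.025 m or angle between dropper's own z axis and vertical above 0.35 rad).
It also fails if it takes over 67 s, if anything falls off the work surface, if the arm or the gripper's body presses on something with over 40 N, if the wrist force passes 120 N, or if a joint passes its speed limit or range.

## Working session

There is one attempt and no reset: what is moved stays moved. The work goes in short steps, Python scripts to look and compute and a shell command to move; the robot and the scene stay as the last step left them, time stands still between calls to the robot, and variables do not carry over. Pictures are saved under pics/ and viewed, at most 10 in all, crops included, and the job is handed in when it is done.

```bash
ls; mkdir -p pics
python3 - <<'E'
from plant import manip
import cv2,numpy as np
o=manip.observe();print(o['t'],o['tool_pos'],o['orientation'])
a=[]
for n in("scene","top"):
    c=manip.read_camera(n);cv2.imwrite(f"pics/{n}0.png",c["pixels"][:,:,::-1]);print(n,c["K"].tolist(),np.round(c["world_to_cam"],4).tolist(),[k for k in c])
E
```

```text
pics
plant.py
steer.py
0.0 [ 0.26380826 -0.62082499  0.23044923] [-3.07681129e+00 -6.26708607e-01  6.56554122e-04]
scene [[454.9710657643599, 0.0, 330.2750676964829], [0.0, 454.9710657643599, 196.9695835664847], [0.0, 0.0, 1.0]] [[0.9992, 0.0375, 0.0154, -0.5503], [-0.0305, 0.4437, 0.8957, -0.1378], [0.0267, -0.8954, 0.4444, -1.1607], [0.0, 0.0, 0.0, 1.0]] ['pixels', 'K', 'world_to_cam']
top [[440.6578552653576, 0.0, 312.8751781353439], [0.0, 440.6578552653576, 194.39239460888197], [0.0, 0.0, 1.0]] [[-0.0243, -0.9997, 0.0008, 0.0597], [0.9913, -0.024, 0.1297, -0.5713], [-0.1296, 0.004, 0.9916, -1.0688], [0.0, 0.0, 0.0, 1.0]] ['pixels', 'K', 'world_to_cam']
```

View pics/scene0.png

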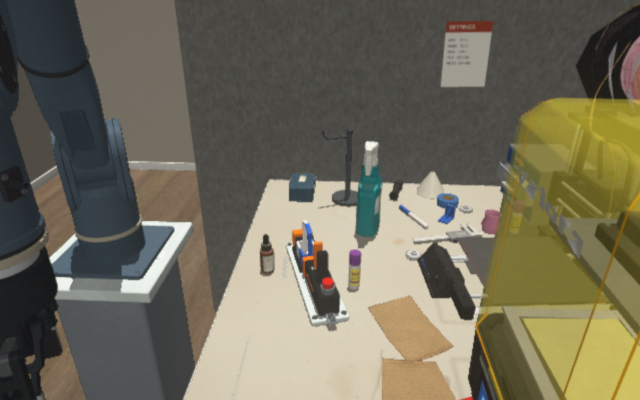

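View pics/top0.png

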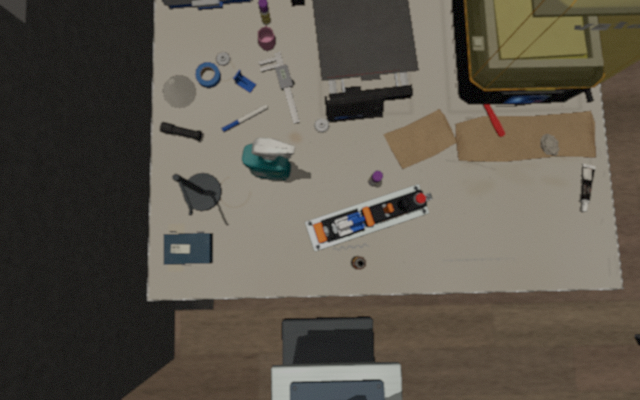

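The scene view shows the clamp at about (315,275), with its head towards the camera and the red button at (328,283). The spray bottle is at (370,195) and the hook stand at (347,165). In the top view the red button is at (420,199), the basket at (347,222), the post foot at (202,192) and the hook tip at about (178,180). I'll enlarge both.

Run:
```python
import cv2,numpy as np
t=cv2.imread("pics/top0.png");s=cv2.imread("pics/scene0.png")
a=cv2.resize(t[130:280,160:440],(784,420),interpolation=cv2.INTER_CUBIC)  #2.8x
cv2.imwrite("pics/z1.png",a)
b=cv2.resize(s[120:330,250:400],(500,700)[:2],interpolation=cv2.INTER_CUBIC)
b=cv2.resize(s[215:330,250:400],(780,598),interpolation=cv2.INTER_CUBIC) #5.2x
cv2.imwrite("pics/z2.png",b)
```

```text
(no output)
```

View pics/z1.png

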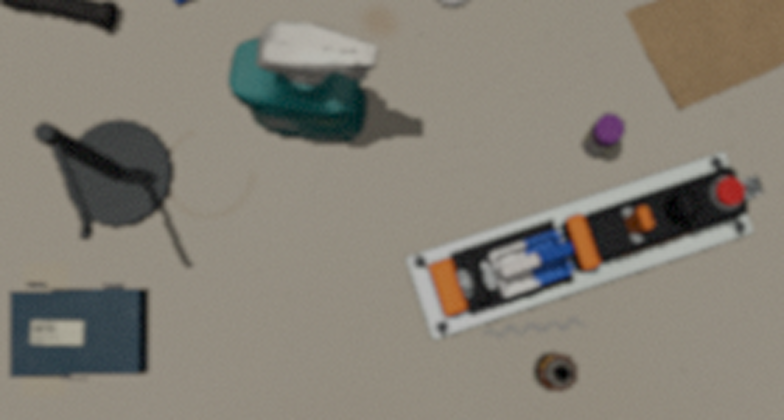

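View pics/z2.png

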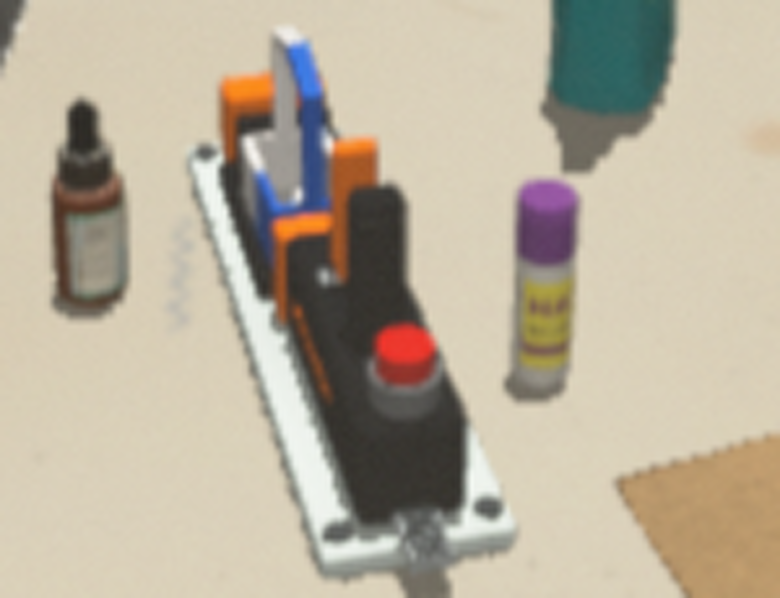

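The enlarged views give me these crop pixels:
- **Top crop:** button (730,190), plate corners (408,258), (727,153), (752,232) and (433,338), handle along (500,262)–(560,248), foot centre (118,173), bottle at (310,80).
- **Scene crop:** button (405,343), grip top (376,190), handle peak (295,35).

Next I'll triangulate.

```bash
cat > h.py <<'E'
import numpy as np,cv2
C={"scene":(np.array([[454.971,0,330.275],[0,454.971,196.970],[0,0,1]]),np.array([[0.9992,0.0375,0.0154,-0.5503],[-0.0305,0.4437,0.8957,-0.1378],[0.0267,-0.8954,0.4444,-1.1607],[0,0,0,1.]])),
"top":(np.array([[440.658,0,312.875],[0,440.658,194.392],[0,0,1]]),np.array([[-0.0243,-0.9997,0.0008,0.0597],[0.9913,-0.024,0.1297,-0.5713],[-0.1296,0.004,0.9916,-1.0688],[0,0,0,1.]]))}
def ray(n,p):
    K,T=C[n];d=np.linalg.solve(K,[p[0],p[1],1.])*[1,-1,-1];R=T[:3,:3]
    d=R.T@d;return -R.T@T[:3,3],d/np.linalg.norm(d)
def plane(n,p,z):
    o,d=ray(n,p);return o+d*(z-o[2])/d[2]
def meet(rs):
    A=sum(np.eye(3)-np.outer(d,d) for o,d in rs);b=sum((np.eye(3)-np.outer(d,d))@o for o,d in rs)
    x=np.linalg.solve(A,b);return x,[np.linalg.norm((np.eye(3)-np.outer(d,d))@(x-o)) for o,d in rs]
def tri(pt,ps): return meet([ray("top",pt),ray("scene",ps)])
def proj(n,x):
    K,T=C[n];q=K@((T[:3,:3]@x+T[:3,3])*[1,-1,-1]);return q[:2]/q[2]
z1=lambda x,y:(160+x/2.8,130+y/2.8)
z2=lambda x,y:(250+x/5.2,215+y/5.2)
E
python3 - <<'E'
from h import *
np.set_printoptions(precision=4,suppress=True)
print("button",tri(z1(730,190),z2(405,343)))
for p in [(408,258),(727,153),(752,232),(433,338)]: print("corner",plane("top",z1(*p),.01))
for p in [(190,160),(325,575),(515,525)]: print("scorner",plane("scene",z2(*p),.01))
print("foot",plane("top",z1(118,173),.012),plane("scene",(346,198),.012))
print("post top",plane("top",z1(45,132),.23),"tip?",plane("top",z1(150,180),.236),plane("top",z1(150,180),.21))
print("scene tip",tri(z1(150,180),(324,135)),"posttop",tri(z1(45,132),(348,130)))
print("glue top",tri(z1(609,128),z2(548,195)),"dropper",tri(z1(560,372),z2(82,105)))
print("cam",ray("top",(0,0))[0],ray("scene",(0,0))[0])
s=cv2.imread("pics/scene0.png");t=cv2.imread("pics/top0.png")
a=cv2.resize(s[120:220,300:400],(600,600),interpolation=cv2.INTER_CUBIC)
cv2.imwrite("pics/z3.png",a)
E
```

```text
button (array([ 0.5519, -0.2115,  0.0882]), [np.float64(0.0005865755908600641), np.float64(0.0005865755908599234)])
corner [0.5052 0.0657 0.01  ]
corner [ 0.5948 -0.2303  0.01  ]
corner [ 0.5214 -0.2491  0.01  ]
corner [0.4324 0.0447 0.01  ]
scorner [0.4361 0.0359 0.01  ]
scorner [ 0.5245 -0.2556  0.01  ]
scorner [ 0.5978 -0.223   0.01  ]
foot [0.5895 0.3299 0.012 ] [0.5879 0.3195 0.012 ]
post top [0.5904 0.33   0.23  ] tip? [0.5518 0.2506 0.236 ] [0.5553 0.2564 0.21  ]
scene tip (array([0.5354, 0.2468, 0.2439]), [np.float64(0.015220778837928798), np.float64(0.015220778837928717)]) posttop (array([0.5886, 0.3296, 0.2308]), [np.float64(0.001653301697602706), np.float64(0.0016533016976026905)])
glue top (array([ 0.6079, -0.11  ,  0.0919]), [np.float64(0.001057290144972506), np.float64(0.0010572901449723922)]) dropper (array([ 0.4018, -0.0594,  0.0982]), [np.float64(0.00021887661904548258), np.float64(0.0002188766190454549)])
cam [0.4293 0.0502 1.1339] [ 0.5766 -0.9575  0.6477]
```

View pics/z3.png

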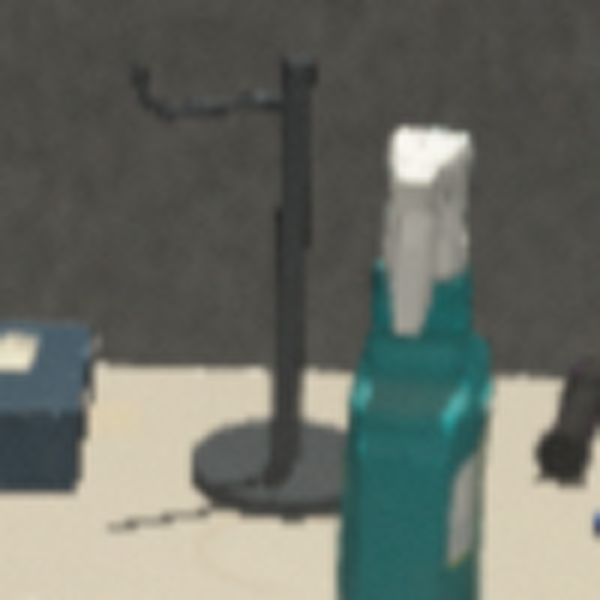

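The arm is the stroke (45,132)→(85,235) in the top crop, with its tip at (85,232). The strokes at (150,180)–(185,265) are its shadow. In the scene the tip is at (323.3,131.3). The bottle head is at (430,155) in this crop.

Run:
```python
from h import *
np.set_printoptions(precision=4,suppress=True)
z3=lambda x,y:(300+x/6,120+y/6)
print("tip",tri(z1(85,232),z3(138,66)))
print("armbend",plane("top",z1(83,225),.21))
print("posttop",tri(z1(45,132),z3(300,62)),"foot",plane("scene",z3(285,463),.012))
t=cv2.imread("pics/top0.png");s=cv2.imread("pics/scene0.png")
def mask(im,lo,hi,roi):
    m=cv2.inRange(cv2.cvtColor(im,cv2.COLOR_BGR2HSV),lo,hi);k=np.zeros_like(m);x0,x1,y0,y1=roi;k[y0:y1,x0:x1]=m[y0:y1,x0:x1];return k
m=mask(t,(80,80,40),(100,255,255),(230,310,130,190));ys,xs=np.nonzero(m);print("teal px",xs.min(),xs.max(),ys.min(),ys.max())
for p in [(xs.min(),ys[xs==xs.min()].mean()),(xs.max(),ys[xs==xs.max()].mean()),(xs[ys==ys.max()].mean(),ys.max())]: print(plane("top",p,0.1),plane("top",p,0.0))
for z in(.24,.262):print("white head",[plane("top",z1(*p),z) for p in[(270,30),(375,60)]])
print("handle",tri(z1(535,252),z2(295,37)))
for p in[(535,252),(500,268),(568,245),(495,265)]:print(p,[plane("top",z1(*p),z) for z in(.12,.11)])
# clamp & predicted px of handle peak
a=.294;c=np.array([.5015,-.0475,0]);R=np.array([[np.cos(a),-np.sin(a),0],[np.sin(a),np.cos(a),0],[0,0,1]])
for q in[(0,0,.12),(0,-.125,.128),(0,-.087,.128),(0,-.172,.088)]:
    w=c+R@np.array(q);print(q,w,(proj("top",w)-[160,130])*2.8,(proj("scene",w)-[250,215])*5.2)
```

```text
tip (array([0.5148, 0.2979, 0.2357]), [np.float64(0.00016892809056204128), np.float64(0.00016892809056194045)])
armbend [0.5224 0.3065 0.21  ]
posttop (array([0.5918, 0.3304, 0.229 ]), [np.float64(0.0011616529718613733), np.float64(0.0011616529718615613)]) foot [0.5926 0.3257 0.012 ]
teal px 243 289 145 179
[0.6574 0.211  0.1   ] [0.6795 0.2265 0.    ]
[0.6286 0.1015 0.1   ] [0.6479 0.1064 0.    ]
[0.603 0.115 0.1  ] [0.6198 0.1212 0.    ]
white head [array([0.6614, 0.1612, 0.24  ]), array([0.6368, 0.0837, 0.24  ])]
white head [array([0.6557, 0.1585, 0.262 ]), array([0.6317, 0.0829, 0.262 ])]
handle (array([ 0.4977, -0.0401,  0.1257]), [np.float64(0.002076610992024396), np.float64(0.002076610992024487)])
(535, 252) [array([ 0.5002, -0.0403,  0.12  ]), array([ 0.5009, -0.0412,  0.11  ])]
(500, 268) [array([ 0.4877, -0.0111,  0.12  ]), array([ 0.4883, -0.0117,  0.11  ])]
(568, 245) [array([ 0.5053, -0.0677,  0.12  ]), array([ 0.506 , -0.0689,  0.11  ])]
(495, 265) [array([ 0.4903, -0.0071,  0.12  ]), array([ 0.4909, -0.0077,  0.11  ])]
(0, 0, 0.12) [ 0.5015 -0.0475  0.12  ] [543.6495 250.1458] [306.8735  56.2963]
(0, -0.125, 0.128) [ 0.5377 -0.1671  0.128 ] [688.6846 201.8025] [373.8699 192.494 ]
(0, -0.087, 0.128) [ 0.5267 -0.1308  0.128 ] [645.0292 216.2281] [351.896  142.7558]
(0, -0.172, 0.088) [ 0.5513 -0.2121  0.088 ] [730.6198 189.9562] [401.955  344.6436]
```

Estimated poses from these measurements:
- **Clamp:** origin (0.5015, −0.0475), yaw 0.294.
- **Hook:** post at (0.5905, 0.330), arm pointing along −(0.921, 0.390). The seat is about (0.549, 0.3125, 0.214).
- **Spray bottle:** lies at x > 0.60, so it is off my route.

Next I move above the grip.

```bash
python3 steer.py '[0, 0, 0, 0.108, 0.0303, -0.0278, 0, 0, 0.0303, -0.0278, 0, 0, 0.0303, -0.0278, 0, 0, 0.0303, -0.0278, 0, 0, 0.0303, -0.0278, 0, 0, 0.0303, -0.0278, 0, 0, 0.0303, -0.0278, 0, 0, 0.0303, -0.0278, 0, 0, 0.0303, -0.0278, 0, 0, 0.0303, -0.0278, 0, 0, 0.0303, -0.0278, 0, 0]' 0.085 40
python3 steer.py '[0.0303, -0.0278, 0, 0, 0.0303, -0.0278, 0, 0, 0, 0, 0, 0, 0, 0, 0, 0]'
python3 - <<'E'
from plant import manip
from h import *
np.set_printoptions(precision=4,suppress=True)
o=manip.observe();c=manip.read_camera("wrist");np.savez("w1.npz",p=o['tool_pos'],r=o['orientation'],**{k:c[k] for k in c})
print(o['tool_pos'],o['orientation'],c["K"].tolist(),c["T_tool_cam"]);cv2.imwrite("pics/w1.png",c["pixels"][:,:,::-1])
E
```

```text
t: 1.1
tool_pos: [0.4949, -0.2301, 0.2312]
orientation: [-3.108, -0.46, 0.0]
ft_force: [0.7, -0.2, 0.5]
finger_gap: 0.0848
gripper_force: 0.0
t: 1.43
tool_pos: [0.5374, -0.1581, 0.2308]
orientation: [-3.105, -0.468, 0.0]
ft_force: [-0.2, -0.4, 0.7]
finger_gap: 0.085
gripper_force: 0.0
[ 0.5374 -0.1581  0.2308] [-3.1053 -0.4685  0.0004] [[309.70691628693146, 0.0, 320.2774283233814], [0.0, 309.70691628693146, 195.7381492525334], [0.0, 0.0, 1.0]] [[-0.0002  0.9632  0.2686  0.068 ]
 [ 1.      0.0005 -0.001   0.0006]
 [-0.0011  0.2686 -0.9632 -0.1442]
 [ 0.      0.      0.      1.    ]]
```

View pics/w1.png

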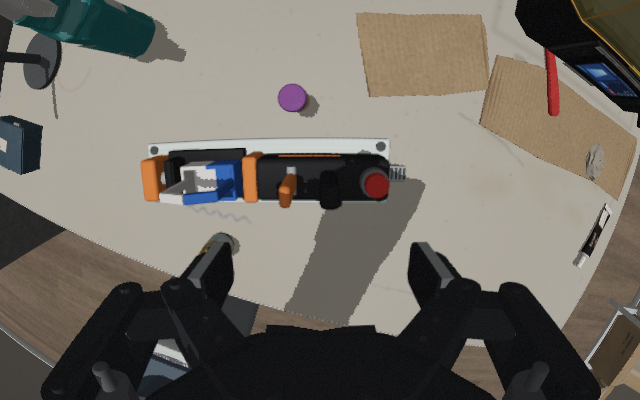

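The wrist picture shows the red button top at about (377,181), the grip top at about (331,204), the trigger top at about (286,205) and the handle bar from (180,195) to (235,195). I'll cross-check these against the clamp frame.

```bash
cat >> h.py <<'E'
def wray(w,p):
    from scipy.spatial.transform import Rotation as Ro
    K=w["K"];u=np.array([p[0]-K[0,2],p[1]-K[1,2]]);r=np.hypot(*u);th=r/K[0,0];u=u/max(r,1e-9)
    d=np.array([u[0]*np.sin(th),-u[1]*np.sin(th),-np.cos(th)]);T=w["T_tool_cam"];R=Ro.from_rotvec(w["r"]).as_matrix()
    return w["p"]+R@T[:3,3],R@T[:3,:3]@d
def clampf(x,c=(.5015,-.0475),a=.294):
    d=np.array(x[:2])-c;return np.array([d[0]*np.cos(a)+d[1]*np.sin(a),-d[0]*np.sin(a)+d[1]*np.cos(a),x[2]])
E
python3 - <<'E'
from h import *
np.set_printoptions(precision=4,suppress=True)
w=np.load("w1.npz")
im=cv2.cvtColor(w["pixels"],cv2.COLOR_RGB2HSV)
m=cv2.inRange(im,(0,150,90),(6,255,255))|cv2.inRange(im,(174,150,90),(180,255,255));m[:,:340]=0;m[:,420:]=0
ys,xs=np.nonzero(m);print("red",xs.mean(),ys.mean(),xs.min(),xs.max(),ys.min(),ys.max())
for n,p,z in[("red",(xs.mean(),ys.mean()),.088),("grip",(331,204),.128),("trig",(286,205),.128)]:
    o,d=wray(w,p);x=o+d*(z-o[2])/d[2];print(n,x,clampf(x))
x,e=meet([wray(w,(xs.mean(),ys.mean())),ray("top",z1(730,190)),ray("scene",z2(405,343))]);print(x,e,clampf(x))
print(meet([wray(w,(331,204)),ray("scene",z2(376,190))]))
for p in[(150,155),(388,146),(380,145)]:
    pass
for p in[(155,150),(380,146)]:
    o,d=wray(w,p);x=o+d*(.01-o[2])/d[2];print("screw",x,clampf(x))
E
```

```text
red 376.97387173396675 185.729216152019 366 388 174 197
red [ 0.5518 -0.2117  0.088 ] [ 0.0006 -0.1717  0.088 ]
grip [ 0.5326 -0.1698  0.128 ] [-0.0057 -0.126   0.128 ]
trig [ 0.5206 -0.134   0.128 ] [-0.0068 -0.0883  0.128 ]
[ 0.5519 -0.2116  0.0883] [np.float64(7.761460502587556e-05), np.float64(0.0005689678543592973), np.float64(0.0006083937973549332)] [ 0.0007 -0.1716  0.0883]
(array([ 0.5362, -0.1695,  0.1316]), [np.float64(0.0025667470178345965), np.float64(0.00256674701783482)])
screw [0.5009 0.0558 0.01  ] [0.0294 0.099  0.01  ]
screw [ 0.5853 -0.2188  0.01  ] [ 0.0306 -0.1883  0.01  ]
```

```bash
python3 steer.py '[-0.0022, 0.0022, 0.02, 0, 0, 0, 0.04, 0, 0, 0, 0.04, 0, 0, 0, 0.03, 0, 0, 0, 0, 0]' 0.085 45
python3 steer.py '[0, 0, 0, 0, 0, 0, 0, 0, 0, 0, 0, 0, 0, 0, 0, 0]' 0.02 45
python3 steer.py '[0, 0, 0, 0, 0, 0, 0, 0, 0, 0, 0, 0, 0, 0, 0, 0]' 0.02 45
```

```text
t: 1.9
tool_pos: [0.5305, -0.165, 0.0961]
orientation: [-3.106, -0.456, 0.014]
ft_force: [-1.8, 1.0, -0.1]
finger_gap: 0.0851
gripper_force: 0.0
t: 2.23
tool_pos: [0.5342, -0.1618, 0.1042]
orientation: [-3.104, -0.46, 0.0]
ft_force: [-16.7, 36.9, 35.4]
finger_gap: 0.038
gripper_force: 26.3
t: 2.57
tool_pos: [0.5335, -0.1594, 0.1047]
orientation: [-3.101, -0.463, 0.002]
ft_force: [-12.0, 17.8, 21.0]
finger_gap: 0.0328
gripper_force: 48.5
```

```bash
for i in 1 2; do python3 steer.py '[0, 0, 0, 0, 0, 0, 0, 0, 0, 0, 0, 0, 0, 0, 0, 0, 0, 0, 0, 0]' 0.085 45 | grep gap
python3 steer.py '[0, 0, 0, 0, 0, 0, 0, 0, 0, 0, 0, 0, 0, 0, 0, 0, 0, 0, 0, 0, 0, 0, 0, 0]' 0.02 45; done
cat > jaw.py <<'E'
from plant import manip
from h import *
np.set_printoptions(precision=4,suppress=True)
o=manip.observe();c=manip.read_camera("wrist");w=dict(p=o['tool_pos'],r=o['orientation'],**c);np.savez("w.npz",**w)
h=cv2.cvtColor(c["pixels"],cv2.COLOR_RGB2HSV);m=cv2.inRange(h,(8,150,120),(20,255,255))
n,l,st,ce=cv2.connectedComponentsWithStats(m)
for i in range(1,n):
    if st[i,4]>60:
        x0,y0,ww,hh,a=st[i]
        q=[]
        for p in[(x0,ce[i][1]),(x0+ww,ce[i][1])]:
            oo,d=wray(w,p);q.append(clampf(oo+d*(.059-oo[2])/d[2]))
        print("orange",st[i],ce[i],q)
E
python3 jaw.py
python3 - <<'E'
from h import *
print([clampf(plane("top",z1(*p),.059)) for p in[(432,292),(466,283)]])
E
```

```text
finger_gap: 0.0849
t: 3.48
tool_pos: [0.534, -0.1588, 0.1025]
orientation: [-3.101, -0.464, 0.003]
ft_force: [-9.7, 17.9, 26.3]
finger_gap: 0.0336
gripper_force: 48.6
finger_gap: 0.0852
t: 4.4
tool_pos: [0.5338, -0.1588, 0.1022]
orientation: [-3.101, -0.464, 0.003]
ft_force: [-8.0, 17.1, 22.9]
finger_gap: 0.0337
gripper_force: 48.6
orange [ 195  170   33   80 1522] [209.1984 210.5407] [array([ 0.0036, -0.0316,  0.059 ]), array([ 0.004 , -0.0556,  0.059 ])]
orange [ 83 175  32  58 938] [ 95.3742 203.242 ] [array([0.0073, 0.0736, 0.059 ]), array([0.0079, 0.0375, 0.059 ])]
orange [254 176  99   3 214] [299.7804 176.6402] [array([ 0.0267, -0.0746,  0.059 ]), array([ 0.0268, -0.1366,  0.059 ])]
orange [ 267  210   47   73 1262] [294.3597 248.401 ] [array([-0.0226, -0.0805,  0.059 ]), array([-0.0221, -0.1122,  0.059 ])]
[array([-0.00158709,  0.09698114,  0.059     ]), array([-0.00343003,  0.06647278,  0.059     ])]
```

```bash
for i in 1 2; do python3 steer.py '[0, 0, 0, 0, 0, 0, 0, 0, 0, 0, 0, 0, 0, 0, 0, 0, 0, 0, 0, 0]' 0.085 45 | grep gap
python3 steer.py '[0, 0, 0, 0, 0, 0, 0, 0, 0, 0, 0, 0, 0, 0, 0, 0, 0, 0, 0, 0, 0, 0, 0, 0, 0, 0, 0, 0]' 0.02 60 | egrep "gap|gripper|ft|t:"; python3 jaw.py|sed -n 2p; done
```

```text
finger_gap: 0.085
t: 5.45
ft_force: [-8.8, 17.1, 23.7]
finger_gap: 0.0334
gripper_force: 62.7
orange [ 87 175  31  56 915] [ 99.1738 202.0973] [array([0.0084, 0.0683, 0.059 ]), array([0.0089, 0.0341, 0.059 ])]
finger_gap: 0.0854
t: 6.5
ft_force: [-9.1, 17.7, 27.6]
finger_gap: 0.0327
gripper_force: 62.7
orange [ 88 175  32  55 905] [100.768  201.6608] [array([0.0087, 0.0672, 0.059 ]), array([0.0092, 0.0322, 0.059 ])]
```

```bash
python3 steer.py '[0, 0, 0, 0, 0, 0, 0, 0, 0, 0, 0, 0, 0, 0, 0, 0, 0, 0, 0, 0]' 0.085 45 | grep gap;  python3 jaw.py|sed -n 2p
python3 steer.py '[0, 0, 0, 0, 0, 0, 0, 0, 0, 0, 0, 0, 0, 0, 0, 0, 0, 0, 0, 0, 0, 0, 0, 0, 0, 0, 0, 0]' 0.02 60 | egrep "gap|gripper|ft|t:"; python3 jaw.py|sed -n 2p
python3 steer.py '[0, 0, 0, 0, 0, 0, 0, 0, 0, 0, 0, 0, 0, 0, 0, 0, 0, 0, 0, 0]' 0.085 45 | grep gap;  python3 jaw.py|sed -n 2p
```

```text
finger_gap: 0.0851
orange [244 175  98   4 273] [291.8022 176.348 ] [array([ 0.0268, -0.0749,  0.059 ]), array([ 0.0265, -0.1361,  0.059 ])]
t: 7.6
ft_force: [-9.8, 18.0, 29.7]
finger_gap: 0.0322
gripper_force: 61.4
orange [ 87 175  31  57 913] [ 99.5641 202.5498] [array([0.0084, 0.0689, 0.059 ]), array([0.0089, 0.0345, 0.059 ])]
finger_gap: 0.0848
orange [244 175  98   4 288] [291.2083 176.2083] [array([ 0.0268, -0.0749,  0.059 ]), array([ 0.0264, -0.1361,  0.059 ])]
```

```bash
python3 steer.py '[0, 0, -0.035, 0, 0, 0, -0.035, 0, 0, 0, -0.03, 0, 0, 0, 0, 0, 0, 0, 0, 0]' 0.085 45 | egrep "t:|pos";  python3 jaw.py; python3 -c "
import numpy as np,cv2
w=np.load('w.npz')['pixels'][:,:,::-1];cv2.imwrite('pics/w2.png',cv2.resize(w[110:260,100:420],(768,360)))"
```

```text
t: 8.53
tool_pos: [0.5358, -0.1646, 0.2029]
orange [588   0  52  56 116] [612.0603  27.1293] [array([ 0.2051, -0.4582,  0.059 ]), array([ 0.2479, -0.6022,  0.059 ])]
orange [293 156  42   2  84] [313.5 156.5] [array([ 0.0253, -0.0976,  0.059 ]), array([ 0.0252, -0.1371,  0.059 ])]
orange [228 158  19  50 717] [236.8006 182.4393] [array([ 0.0008, -0.0326,  0.059 ]), array([ 0.0006, -0.052 ,  0.059 ])]
orange [141 162  18  37 521] [149.3532 178.4434] [array([0.0066, 0.0687, 0.059 ]), array([0.0061, 0.0453, 0.059 ])]
orange [266 191  12  23 202] [271.3366 200.5099] [array([-0.0177, -0.0701,  0.059 ]), array([-0.0177, -0.082 ,  0.059 ])]
```

View pics/w2.png

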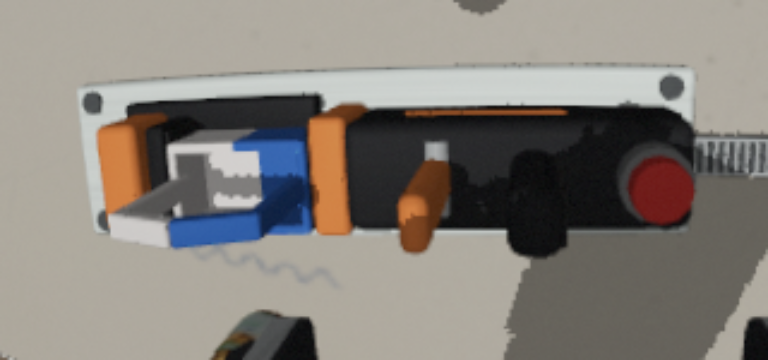

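The basket is tight between the jaws, with the pad flush and the block at y ≈ 0.068, and the trigger is back at rest. Next I close the fingers and move over the red button.

```bash
python3 steer.py '[0, 0.025, 0, 0, 0.0016, 0.025, 0, 0, 0, 0, 0.03, 0, 0, 0, 0.03, 0, 0, 0, 0.03, 0, 0, 0, 0, 0, 0, 0, 0, 0, 0, 0, 0, 0, 0, 0, 0, 0, 0, 0, 0, 0, 0, 0, 0, 0, 0, 0, 0, 0]' 0.0 20; python3 steer.py '[0, 0, 0, 0]'
```

```text
t: 9.58
tool_pos: [0.5513, -0.2115, 0.1123]
orientation: [3.107, 0.46, 0.002]
ft_force: [0.3, -0.1, -0.2]
finger_gap: -0.0001
gripper_force: 0.0
t: 9.67
tool_pos: [0.5511, -0.2115, 0.1119]
orientation: [3.107, 0.46, 0.001]
ft_force: [-0.1, -0.5, 0.1]
finger_gap: 0.0
gripper_force: 0.0
```

```bash
python3 steer.py '[0, 0, 0.012, 0, 0, 0, 0.012, 0, 0, 0, 0.006, 0, 0, 0, 0.003, 0, 0, 0, 0, 0, 0, 0, 0, 0]'; python3 steer.py '[0, 0, 0, 0, 0, 0, 0, 0, 0, 0, 0, 0, 0, 0, 0, 0, 0, 0, 0, 0, 0, 0, 0, 0, 0, 0, 0, 0, 0, 0, 0, 0, 0, 0, 0, 0, 0, 0, 0, 0, 0, 0, 0, 0, 0, 0, 0, 0]'|egrep "pos|ft"; python3 jaw.py
```

```text
t: 10.17
tool_pos: [0.5514, -0.2116, 0.0817]
orientation: [3.107, 0.459, 0.004]
ft_force: [-9.5, 4.2, 35.3]
finger_gap: 0.0003
gripper_force: 17.7
tool_pos: [0.5514, -0.2116, 0.0817]
ft_force: [-7.8, 3.6, 35.2]
orange [ 111  179   58  125 1935] [126.7121 241.5049] [array([-0.0114, -0.0252,  0.059 ]), array([-0.0086, -0.0752,  0.059 ])]
orange [  4 184  31  61 650] [ 14.9446 215.94  ] [array([0.0029, 0.1185, 0.059 ]), array([0.0049, 0.0616, 0.059 ])]
orange [167 185  98   5 346] [215.5434 187.0058] [array([ 0.0273, -0.0797,  0.059 ]), array([ 0.0269, -0.1413,  0.059 ])]
```

```bash
python3 steer.py '[0, 0, -0.03, 0, 0, 0, -0.035, 0, 0, 0, -0.035, -0.1208, 0, 0, -0.035, -0.1208, 0, 0, 0, -0.1208, 0, 0, 0, -0.1208, 0, 0, 0, -0.1208, 0, 0, 0, -0.1208, 0, 0, 0, -0.1208, 0, 0, 0, -0.1208, 0, 0, 0, -0.1208, 0, 0, 0, -0.1208]' 0.06 40|egrep "t:|pos|gap"
python3 steer.py '[0, 0, 0, -0.1208, 0, 0, 0, -0.1208, 0, 0, 0, -0.1208, 0, 0, 0, 0, 0, 0, 0, 0]'
python3 jaw.py; cp w.npz wa.npz
python3 steer.py '[0.035, 0, 0, 0, 0.035, 0, 0, 0, 0.035, 0, 0, 0, 0, 0, 0, 0, 0, 0, 0, 0]'
python3 jaw.py >/dev/null; cp w.npz wb.npz
python3 -c "
import numpy as np,cv2
a=[cv2.resize(np.load(f)['pixels'][60:310,200:440,::-1],(400,417),interpolation=cv2.INTER_CUBIC) for f in('wa.npz','wb.npz')];cv2.imwrite('pics/w3.png',np.hstack(a))"
```

```text
t: 12.22
tool_pos: [0.5507, -0.2114, 0.2134]
finger_gap: 0.0604
t: 12.63
tool_pos: [0.5507, -0.2116, 0.2133]
orientation: [-1.878, -2.518, -0.0]
ft_force: [-0.2, -0.4, 0.7]
finger_gap: 0.06
gripper_force: 0.0
orange [294  40  52  16 770] [319.8104  47.5065] [array([-0.0249, -0.0411,  0.059 ]), array([ 0.0245, -0.0414,  0.059 ])]
orange [308  82  26  13 307] [320.1889  88.0814] [array([-0.0117, -0.0814,  0.059 ]), array([ 0.0129, -0.0815,  0.059 ])]
orange [575 351  52   5  85] [602.4588 353.6   ] [array([ 0.4834, -0.5021,  0.059 ]), array([ 0.753 , -0.5946,  0.059 ])]
t: 13.1
tool_pos: [0.5204, -0.1088, 0.2139]
orientation: [1.872, 2.523, 0.0]
ft_force: [0.2, -1.0, -0.2]
finger_gap: 0.0601
gripper_force: 0.0
```

View pics/w3.png

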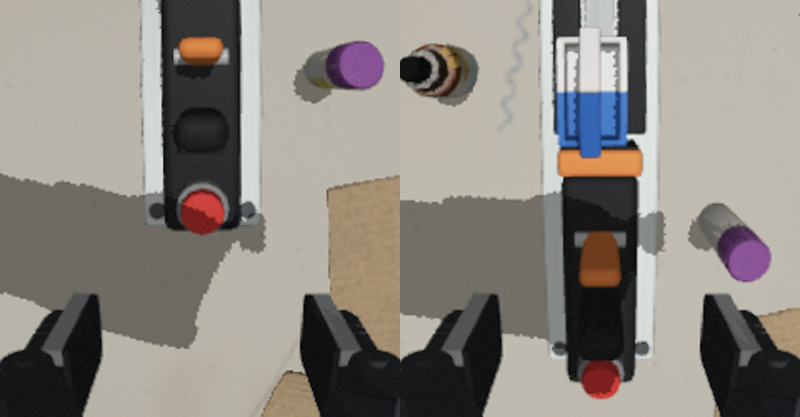

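In the right half, the handle bar runs vertically at full-frame column ≈314, from row ≈77 (white end) to ≈154. The white/blue boundary is at row ≈115. The fixed jaw and head are clear. I'll take one more station for parallax.

```bash
python3 steer.py '[0.035, 0, 0, 0, 0.035, 0, 0, 0, 0, 0, 0, 0, 0, 0, 0, 0]'
python3 jaw.py ; cp w.npz wc.npz
python3 - <<'E'
from h import *
a=[cv2.resize(np.load(f)['pixels'][60:310,260:380,::-1],(360,600)[::1] if 0 else (288,600),interpolation=cv2.INTER_CUBIC) for f in('wb.npz','wc.npz')];cv2.imwrite('pics/w4.png',np.hstack(a))
E
```

```text
t: 13.48
tool_pos: [0.5004, -0.0433, 0.2135]
orientation: [1.872, 2.522, 0.0]
ft_force: [0.5, -0.1, -0.8]
finger_gap: 0.0601
gripper_force: 0.0
orange [ 294   71   51   22 1064] [318.8656  81.1222] [array([-0.0247,  0.1011,  0.059 ]), array([0.0237, 0.101 , 0.059 ])]
orange [297 217  11  14 151] [302.0331 223.543 ] [array([-0.0238, -0.0417,  0.059 ]), array([-0.0125, -0.0417,  0.059 ])]
orange [321 217  22  14 289] [331.5606 223.0761] [array([ 0.0009, -0.0411,  0.059 ]), array([ 0.0236, -0.0412,  0.059 ])]
orange [310 293  21   9 166] [319.8976 297.0904] [array([-0.0117, -0.1328,  0.059 ]), array([ 0.0124, -0.1328,  0.059 ])]
```

View pics/w4.png

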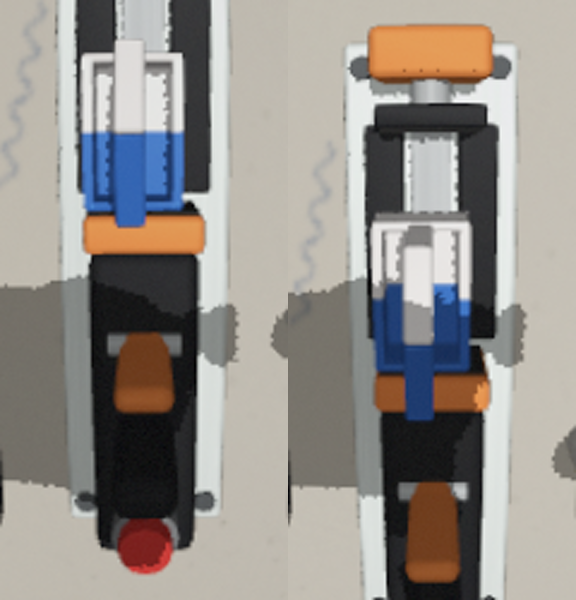

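The bar's colour boundary (its middle) is at about (313.5,115) in view b and (314.4,203.8) in view c. The jaw is fully open, with its block centred at 101 mm.

Run:
```python
from h import *
np.set_printoptions(precision=4,suppress=True)
b=np.load("wb.npz");c=np.load("wc.npz")
x,e=meet([wray(b,(313.5,115)),wray(c,(314.4,203.8))]);print("peak",x,e,clampf(x))
# bar ends on top at z
for n,w,p in[("b top end",b,(313.8,76.7)),("b bot end",b,(314.2,154)),("c bot end",c,(314.4,233.5))]:
    o,d=wray(w,p);q=o+d*(.115-o[2])/d[2];print(n,q,clampf(q))
# body corners rim
for p in[(81,55),(185,55),(82,210),(183,210)]:
    o,d=wray(b,(260+p[0]/2.4,60+p[1]/2.4));q=o+d*(.058-o[2])/d[2];print(q,clampf(q))
print(c["p"],c["r"],"yaw",2*np.arctan2(c["r"][1],c["r"][0]))
```

```text
peak [ 0.4971 -0.0484  0.1264] [np.float64(0.00014566122463603777), np.float64(0.0001456612246360916)] [-0.0045  0.0004  0.1264]
b top end [ 0.4882 -0.0197  0.115 ] [-0.0046  0.0304  0.115 ]
b bot end [ 0.5061 -0.078   0.115 ] [-0.0044 -0.0306  0.115 ]
c bot end [ 0.5055 -0.0771  0.115 ] [-0.0048 -0.0295  0.115 ]
[ 0.4686 -0.0251  0.058 ] [-0.025  0.031  0.058]
[ 0.5082 -0.0133  0.058 ] [0.0164 0.0308 0.058 ]
[ 0.4868 -0.0854  0.058 ] [-0.0251 -0.032   0.058 ]
[ 0.526  -0.0736  0.058 ] [ 0.0159 -0.032   0.058 ]
[ 0.5004 -0.0433  0.2135] [1.8723 2.5223 0.0002] yaw 1.8644540734045838
```

```bash
python3 steer.py '[0.0156, -0.0047, 0, 0, 0, 0, 0.03, 0, 0, 0, 0.03, 0, 0, 0, 0.03, 0, 0, 0, 0.0155, 0, 0, 0, 0.01, 0, 0, 0, 0, 0, 0, 0, 0, 0, 0, 0, 0, 0]' 0.06 60;python3 steer.py '[0, 0, 0, 0, 0, 0, 0, 0, 0, 0, 0, 0, 0, 0, 0, 0, 0, 0, 0, 0, 0, 0, 0, 0]' 0 60
```

```text
t: 14.28
tool_pos: [0.4922, -0.0308, 0.0987]
orientation: [1.874, 2.52, 0.001]
ft_force: [-0.3, -0.2, 0.1]
finger_gap: 0.06
gripper_force: 0.0
t: 14.78
tool_pos: [0.4915, -0.0303, 0.0984]
orientation: [1.872, 2.522, 0.0]
ft_force: [-1.4, -0.1, 7.0]
finger_gap: 0.0085
gripper_force: 58.7
```

```bash
python3 steer.py '[0, 0, -0.01, 0, 0, 0, -0.02, 0, 0, 0, -0.025, 0, 0, 0, -0.025, 0, 0, 0, -0.025, 0, 0, 0, -0.02, 0, 0, 0, -0.0066, 0, 0, 0, 0, 0, 0, 0, 0, 0]' 0 60
python3 - <<'E'
from plant import manip
from h import *
o=manip.observe();c=manip.read_camera("wrist");np.savez("wd.npz",p=o['tool_pos'],r=o['orientation'],**c)
s=manip.read_camera("scene")["pixels"]
cv2.imwrite("pics/l.png",np.hstack([cv2.resize(s[130:280,240:390],(400,400)),cv2.resize(c["pixels"][60:360,200:440],(320,400))])[:,:,::-1])
E
```

```text
t: 15.53
tool_pos: [0.4909, -0.0304, 0.2291]
orientation: [1.873, 2.522, -0.0]
ft_force: [0.0, 0.6, -1.2]
finger_gap: 0.0086
gripper_force: 58.8
```

View pics/l.png

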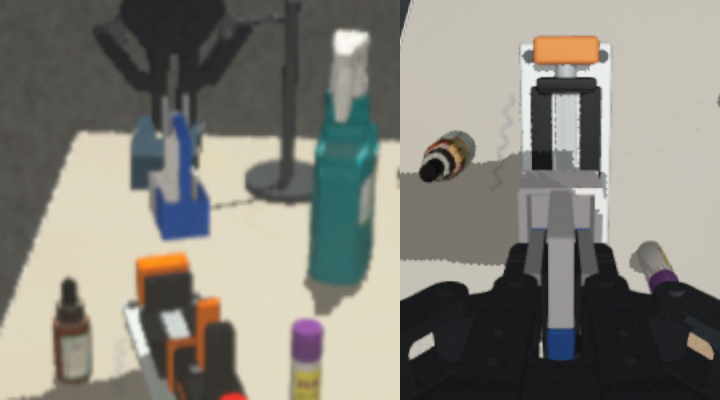

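The basket is held upright and clear of the clamp; in the scene crop it is at (180,190) and level. That was my tenth picture, so from here I work from numbers only. Next I carry it to a point in front of the hook tip.

```bash
python3 steer.py '[0, 0, 0, -0.107, 0.016, 0.005, 0, 0, 0.031, 0.01, 0, 0, 0.031, 0.01, 0, 0, 0.031, 0.01, 0, 0, 0.031, 0.01, 0, 0, 0.031, 0.01, 0, 0, 0.031, 0.01, 0, 0, 0.031, 0.01, 0, 0, 0.031, 0.01, 0, 0, 0.031, 0.01, 0, 0, 0.0168, 0.0071, 0, 0]' 0 60
python3 steer.py '[0, 0, 0, 0, 0, 0, 0, 0, 0, 0, 0, 0]'
```

```text
t: 16.63
tool_pos: [0.4618, 0.3006, 0.2281]
orientation: [-1.729, -2.62, 0.001]
ft_force: [-0.0, 0.3, -0.4]
finger_gap: 0.0085
gripper_force: 58.8
t: 16.88
tool_pos: [0.4635, 0.2955, 0.2282]
orientation: [-1.735, -2.618, 0.004]
ft_force: [0.3, -0.4, -1.3]
finger_gap: 0.0086
gripper_force: 58.8
```

```bash
python3 steer.py '[0.001, 0.01, 0, 0, 0, 0.015, 0, 0, 0, 0.015, 0, 0, 0, 0.01, 0, 0, 0, 0, 0, 0]' 0 60|egrep "pos|ft"
python3 steer.py '[0, 0.015, 0, 0, 0, 0.01, 0, 0, 0, 0.01, 0, 0, 0, 0, 0, 0, 0, 0, 0, 0]' 0 60|egrep "t:|pos|ft"
python3 - <<'E'
from plant import manip
from h import *
np.set_printoptions(precision=4,suppress=True)
o=manip.observe();print(o["tool_pos"])
t=manip.read_camera("top")["pixels"];s=manip.read_camera("scene")["pixels"]
np.savez("e.npz",t=t,s=s)
for n,im in(("top",t),("scene",s)):
    h=cv2.cvtColor(im,cv2.COLOR_RGB2HSV);m=cv2.inRange(h,(105,150,60),(125,255,255))
    N,l,st,ce=cv2.connectedComponentsWithStats(m)
    print(n,[(st[i].tolist(),ce[i].round(1)) for i in range(1,N) if st[i,4]>15])
E
```

```text
tool_pos: [0.5121, 0.3163, 0.2289]
ft_force: [0.5, -1.4, -0.7]
t: 17.72
tool_pos: [0.5416, 0.3299, 0.229]
ft_force: [-0.8, 0.4, -1.7]
[0.5416 0.3299 0.229 ]
top [([235, 73, 20, 18, 148], array([244.5,  82.4])), ([506, 96, 26, 8, 93], array([519.9,  99.8])), ([224, 122, 14, 8, 36], array([230.2, 125.5])), ([182, 186, 26, 21, 242], array([196.8, 195.5]))]
scene [([329, 124, 15, 36, 230], array([336.9, 147.2])), ([440, 208, 12, 15, 70], array([446. , 217.5])), ([479, 390, 5, 10, 26], array([480.8, 394.2]))]
```

```bash
python3 steer.py '[0, 0, 0.01, 0, 0, 0, 0.01, 0, 0, 0, 0.008, 0, 0, 0, 0, 0, 0, 0, 0, 0]' 0 60|egrep "t:|pos|ft"
python3 steer.py '[0, 0, 0.002, 0, 0, 0, 0, 0, 0, 0, 0, 0]'|egrep "t:|pos|ft"
python3 steer.py '[0, 0, 0.002, 0, 0, 0, 0, 0, 0, 0, 0, 0]'|egrep "t:|pos|ft"
python3 steer.py '[0, 0, 0.002, 0, 0, 0, 0, 0, 0, 0, 0, 0]'|egrep "t:|pos|ft"
```

```text
t: 18.23
tool_pos: [0.5412, 0.3303, 0.2005]
ft_force: [0.8, -0.1, -0.0]
t: 18.48
tool_pos: [0.5417, 0.3308, 0.1996]
ft_force: [0.4, 0.0, -0.9]
t: 18.73
tool_pos: [0.5416, 0.3306, 0.1974]
ft_force: [-0.2, 0.2, -0.4]
t: 18.98
tool_pos: [0.5419, 0.3309, 0.1967]
ft_force: [-2.6, -1.8, 9.9]
```

Contact came at TCP z = 0.197, which puts the peak at 0.214, as expected. I'll ease off slightly and open the fingers a little.

```bash
python3 steer.py '[0, 0, -0.001, 0, 0, 0, 0, 0]'|egrep "ft"
python3 steer.py '[0, 0, 0, 0, 0, 0, 0, 0, 0, 0, 0, 0, 0, 0, 0, 0, 0, 0, 0, 0, 0, 0, 0, 0]' 0.028 20
python3 - <<'E'
from plant import manip
from h import *
for n in("top","scene"):
    im=manip.read_camera(n)["pixels"]
    h=cv2.cvtColor(im,cv2.COLOR_RGB2HSV);m=cv2.inRange(h,(105,150,60),(125,255,255))
    N,l,st,ce=cv2.connectedComponentsWithStats(m)
    print(n,[(st[i].tolist(),ce[i].round(1)) for i in range(1,N) if st[i,4]>15])
ux=np.array([.92,.391,0]);uy=np.array([-.391,.92,0]);O=np.array([.549,.3124,.122])
for a,b,z in[(-.02,-.032,0),(.02,-.032,0),(-.02,-.032,.034),(.02,-.032,.034),(.005,0,.1)]: print(proj("scene",O+a*ux+b*uy+[0,0,z]))
E
```

```text
ft_force: [0.1, -0.9, 4.7]
t: 19.65
tool_pos: [0.5416, 0.3307, 0.1963]
orientation: [-1.735, -2.619, 0.0]
ft_force: [-0.2, -0.1, 0.5]
finger_gap: 0.0278
gripper_force: 0.0
top [([235, 73, 20, 18, 151], array([244.5,  82.4])), ([506, 96, 26, 7, 88], array([519.9,  99.8])), ([224, 122, 14, 8, 36], array([230.2, 125.5])), ([188, 188, 22, 19, 214], array([200.3, 197. ]))]
scene [([329, 134, 15, 36, 218], array([336.9, 157.5])), ([440, 208, 12, 15, 67], array([445.9, 217.7])), ([479, 389, 5, 11, 23], array([480.8, 394. ]))]
[331.82995689 170.79712975]
[344.39217666 169.09086306]
[332.02774338 160.02725106]
[344.73008217 158.40664091]
[336.46035565 134.09004223]
```

The basket hangs where the hook geometry predicts: its blue pixels span rows 134–170 against a predicted 134–171. Now I withdraw upward.

```bash
python3 steer.py '[0, 0, -0.008, 0, 0, 0, -0.012, 0, 0, 0, -0.02, 0, 0, 0, -0.03, 0, 0, 0, -0.04, 0, 0, 0, -0.04, 0, 0, 0, 0, 0, 0, 0, 0, 0, 0, 0, 0, 0, 0, 0, 0, 0, 0, 0, 0, 0, 0, 0, 0, 0]'
cat > chk.py <<'E'
from plant import manip
from h import *
for n in("top","scene"):
    im=manip.read_camera(n)["pixels"]
    h=cv2.cvtColor(im,cv2.COLOR_RGB2HSV);m=cv2.inRange(h,(105,150,60),(125,255,255))
    N,l,st,ce=cv2.connectedComponentsWithStats(m)
    print(n,[(st[i].tolist(),ce[i].round(1)) for i in range(1,N) if st[i,4]>15 and ce[i][0]<(210 if n=="top" else 360)])
    if n=="top":
        m=cv2.inRange(h,(8,150,100),(20,255,255));N,l,st,ce=cv2.connectedComponentsWithStats(m)
        print([(st[i].tolist(),ce[i].round(1),clampf(plane("top",ce[i],.059))) for i in range(1,N) if st[i,4]>15])
E
python3 chk.py; python3 steer.py '[0, 0, 0, 0, 0, 0, 0, 0, 0, 0, 0, 0, 0, 0, 0, 0, 0, 0, 0, 0, 0, 0, 0, 0, 0, 0, 0, 0, 0, 0, 0, 0, 0, 0, 0, 0, 0, 0, 0, 0, 0, 0, 0, 0, 0, 0, 0, 0]' >/dev/null; python3 chk.py
```

```text
t: 20.75
tool_pos: [0.5414, 0.3304, 0.3455]
orientation: [-1.735, -2.618, 0.003]
ft_force: [-0.0, 0.5, -0.7]
finger_gap: 0.0281
gripper_force: 0.0
top [([186, 188, 24, 21, 219], array([199.7, 197.7]))]
[([469, 63, 2, 10, 16], array([469.6,  67.1]), array([ 0.27877648, -0.41367442,  0.059     ])), ([594, 73, 11, 13, 19], array([600.6,  78.7]), array([ 0.14546672, -0.71994542,  0.059     ])), ([470, 77, 9, 9, 22], array([473.1,  81. ]), array([ 0.2411804 , -0.40906557,  0.059     ])), ([490, 88, 27, 2, 35], array([503.7,  88.8]), array([ 0.19773295, -0.47554577,  0.059     ])), ([387, 203, 7, 9, 46], array([390. , 207.2]), array([ 0.00327387, -0.09992494,  0.059     ])), ([362, 207, 13, 19, 134], array([368. , 216.2]), array([-0.00075141, -0.04145832,  0.059     ])), ([307, 225, 12, 20, 146], array([312.7, 235. ]), array([-0.00187653,  0.10126159,  0.059     ]))]
scene [([329, 135, 16, 35, 224], array([337. , 157.5]))]
top [([186, 188, 24, 21, 219], array([199.7, 197.6]))]
[([470, 76, 10, 11, 24], array([473.2,  81. ]), array([ 0.24109932, -0.40934411,  0.059     ])), ([490, 88, 28, 2, 33], array([504. ,  88.8]), array([ 0.19731593, -0.47616078,  0.059     ])), ([387, 203, 7, 9, 47], array([389.9, 207.1]), array([ 0.00351195, -0.09990118,  0.059     ])), ([362, 207, 13, 19, 134], array([368. , 216.2]), array([-0.00075141, -0.04145832,  0.059     ])), ([307, 225, 12, 20, 146], array([312.6, 234.8]), array([-0.00149884,  0.10134751,  0.059     ]))]
scene [([329, 135, 16, 35, 224], array([336.9, 157.6]))]
```

The basket is hanging still and upright, the jaw is fully open (block centre 101 mm) and the gripper is clear.

```bash
python3 -c "
from plant import manip
print(manip.sign_off())"
```

```text
the job is handed in; nothing more can be done
None
```

The basket was clamped tight, released, and now hangs still and free by its handle on the hook with the jaw fully back; I kept the arm clear of the three bottles but didn't re-measure them, and I handed the job in at about 22 s with no verdict returned.

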